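# Find the full carton by weight and show it to the scanner

### The arm

A 6-joint arm with a two-finger parallel gripper is mounted at the origin on a cart in front of the work surface, level with it; the furniture and walls round the work are solid. World frame = base frame: x ahead of the robot, y to its left, z up, the work surface at z = 0. Lengths are in m, angles in rad, forces in N, time in s.
With the tool pointing down it reaches from about 0.35 to 0.875 m from the base axis. Payload 4.2 kg.
Tool frame: the origin (TCP) lies between the finger pads, 19 mm behind the fingertips; this is the grasp point; z points along the fingers, y is the line along which they close (so a half turn about z gives the same grasp; the last joint's range is limited). The gripper opens to 85 mm and grips with 20 to 120 N. Pads are 22 mm wide; open, the fingers measure 114 mm over their backs; the gripper's body (76 mm by 85 mm) begins 54 mm behind the grasp point. The pads swing forward as they close: fully open they stand 13 mm farther back than shut.
Start: joints at [1.382, 0.385, 0.008, 0, -1.194, -0.259], TCP at [0.271, 0.563, 0.25] pointing down, gripper open.
Joint ranges: [-3.14, 3.14], [-1.21, 2.06], [-1.07, 1.41], [-3.16, 2.05], [-2.99, -0.16], [-3.1, 3.1]. Speed limits (rad/s): [2.79, 2.79, 3.14, 3.14, 3.14, 3.14].

### API

Orientations are given as a rotation vector (axis times angle).
In Python, from cell import arm gives the robot as it stands. The module is installed in compiled form; this text tells all that it offers.
- The arm moves only by the tool run_rows, called after "Request:" as name(argument=value, ...) on one line, values as JSON. Schema: {"type":"object","properties":{"offsets":{"type":"array","items":{"type":"array","items":{"type":"number"},"minItems":4,"maxItems":4},"minItems":1,"maxItems":12},"finger_gap":{"type":"number"},"only":{"type":"string"},"quiet":{"type":"boolean"},"lines":{"type":"string"}},"required":["offsets"],"additionalProperties":false}. offsets is a list of rows, 1 to 12 of them, each of 4 numbers: dx, dy, dz in normalised numbers (1 is 0.4 m), then a turn about the tool's z in parts of the range, where 1.0 means pi/2 rad; each row is the pose to reach, as a shift and turn from the pose commanded when the call began, along the tool's axes at that moment; what a row does not reach only later rows make up. A row lasts 1/8 s, in which the tool goes at most 0.0625 m and 0.188 rad, less where a joint would pass 70% of its speed; a pose out of reach is approached as far as the arm can. finger_gap is the finger opening in m, set as the call begins (left out keeps the last). The fingers move at their own pace and stop on an object; the grip force is fixed at half the most. Time passes only in rows, so rows that do not move let the fingers close. The tool returns the time, the measured TCP pose, the force, the opening and the grip force at its end. only (a regular expression) keeps the lines of the reply that match it, lines (a string "A,B") keeps lines A to B, and quiet returns only ok. Shift and turn numbers lie between -1 and 1, and a call with a number outside is refused. Input that does not fit is refused with a message, and nothing moves.
- arm.observe(): the state, without advancing time (a new reading comes with each control period).
- arm.read_camera(name): name is "scene" or "top" or "wrist"; returns a dict with "frame" (480x640x3 uint8, blue, green, red), "K" (3x3 intrinsics, pixels), "extrinsics" (4x4, takes a point from world to camera coordinates); the wrist camera has in their place "hand_eye" (4x4, takes a point from camera to tool coordinates, whose origin is the TCP and whose axes are the flange's). Camera axes: x right, y down, z forward; pixel columns grow to the right and rows downward; lengths in m; the calibration is good to about 2 mm. A picture is of the moment at which its call begins: read the wrist's pose just before it. There is no depth.
- arm.finish_job(): hands the job in; it is judged then, once.
Trained networks look in the newest picture that a camera, given by its name, has taken for a name from the list of things; names that differ only in an ending like _2 or _b are one class to them, and where a whole thing is asked for, a point or a joint stands for the part that bears it (a point fixed in the world has none). Each returns a list of dicts, best first, with "confidence" (0 to 1); they miss things now and then, are a little off and sometimes report something else, mostly with a low value. They report only what shows in the picture. A call takes as long as a camera call.
- arm.trace(camera, thing): "mask" (480x640 bool, what is visible of it) and "extent" ([centre column, centre row, width, height] in pixels, round what is visible of it).
- arm.mark_of(camera, thing): "pixel" ([column, row] in pixels: a listed point, or the origin of a listed thing).
The state is a dict: "time": time; "joint_pos": joint angles; "qvel": joint speeds; "joint_efforts": joint torques, N m; "tool_pos": TCP position; "tool_rot": TCP orientation; "force": force on the tool from outside, world axes, zero at the start; "ft_torque": the same for the moment, N m; "opening": finger opening in m; "finger_force": force on a finger pad.
Only numpy, scipy, OpenCV 4.12 (cv2) and the standard library are available. Lean on these libraries where they do the work, as an engineer would, in place of code of your own. Each camera call takes 0.05 s, during which the arm holds its last target. There are 200 camera calls.

### The job

One of the two cartons standing on the check plates was packed with an empty bottle by mistake. Lift the left carton clear of its plate, feel its weight and set it back upright in the middle of its plate, then lift the right one in the same way; take the heavier carton and finish while still holding it upright, centred over the scanner's window with its base 5 to 10 cm above the glass, the lighter one standing upright in the middle of its own plate. Leave everything else where it is and do not tip the cartons over.

Things in the scene. Friction and masses are not known exactly. Their poses are not given: they have to be found in the camera images.
- carton_left: Closed dark red carton, 73 (its x) x 58 (y) x 134 (z) mm, starts on the left (+y) plate. Origin: centre of its underside, z up. Grasp from above across the 58 mm (its y), TCP 115 mm above its base (lower, the palm hits the top). One carton (either, unseen) holds a full bottle and weighs 0.44-0.62 kg in all, the other an empty one, 0.20-0.26 kg; it has 2 mm of play inside.
- carton_right: The other carton, the same size, look, origin and axes, that stands on the right (-y) check plate at the start.
- plate_left: Fixed flat check plate on the robot's left, aluminium with a black rubber middle, 150 (x) x 140 (y) x 12 mm high. Origin: centre of its underside, on the table; its upper face is 12 mm above.
- plate_right: The same plate on the robot's right. Behind both plates, from x = 0.62 on, stand fixed stacks of the same cartons, up to 0.28 m high on either side of a gap at y = 0: keep the gripper in front of them.
- scanner_window (a point): Centre of the green glass window with a red cross on top of the flat black and grey counter scanner between the plates, which is fixed to the table. The scanner is 110 x 100 mm and 42 mm high; the window (70 x 60 mm) lies in its top face, 42 mm above the table, looking up (z).
- label_roll: Bystander: roll of cream labels lying flat, 72 mm across, 33 mm high, loose; origin: centre of its underside.
- marker: Bystander: black and white marker pen lying down, 135 mm long (its y), 16 mm thick, loose; origin: under its middle.
- tape: Bystander: roll of masking tape lying flat, 100 mm across, 25 mm high, loose; origin: centre of its underside.
- ink_pad: Bystander: red ink pad, 69 x 98 x 14 mm, loose; origin: centre of its underside.
- scissors: Bystander: scissors with orange handles lying flat on the left of the table, 87 x 199 x 9 mm, loose; origin: under their middle.
- screwdriver: Bystander: screwdriver with a red handle lying at the left rear, 200 mm long, 27 mm thick, loose; origin: under its middle.

How it is judged:
By the outcome, as a careful person would: the job done as asked, in the order asked, and still so for the second after the job is handed in, while the arm keeps its last pose, push and grip.
It also fails if it takes over 72 s, if anything falls off the work surface, if the arm or the gripper's body presses on something with over 40 N, if the wrist force passes 120 N, or if a joint passes its speed limit or range.

## Working session

There is one attempt and no reset: what is moved stays moved. The work goes in short steps, Python scripts to look and compute and a tool call to move; the robot and the scene stay as the last step left them, time stands still between calls to the robot, and variables do not carry over. Pictures are saved under pics/ and viewed, at most 10 in all, crops included, and the job is handed in when it is done.

```bash
mkdir -p pics
```

Create h.py:
```python
import numpy as np,cv2
from cell import arm
def ray(c,p,z):
    K=np.array(c["K"]);E=np.array(c["extrinsics"]);R=E[:3,:3];t=E[:3,3]
    o=-R.T@t; d=R.T@np.linalg.inv(K)@np.array([p[0],p[1],1.])
    return o+d*(z-o[2])/d[2]
```

Run:
```python
from h import *
s=arm.observe();print({k:np.round(v,3) for k,v in s.items()})
for n in("top","scene"):
    c=arm.read_camera(n);cv2.imwrite(f"pics/{n}0.png",c["frame"])
    E=np.array(c["extrinsics"]);print(n,np.round(-E[:3,:3].T@E[:3,3],3))
    for t,z in(("carton_left",0),("carton_right",0),("plate_left",0),("plate_right",0),("scanner_window",.042)):
        if t.startswith("carton"): z=.012
        for r in arm.mark_of(n,t)[:4]: print(n,t,round(r["confidence"],2),np.round(r["pixel"]),np.round(ray(c,r["pixel"],z),4))
```

```text
{'time': np.float64(0.0), 'joint_pos': array([ 1.382e+00,  3.860e-01,  7.000e-03, -1.000e-03, -1.194e+00,
       -2.590e-01]), 'qvel': array([-0.   , -0.001, -0.001, -0.   , -0.   , -0.001]), 'joint_efforts': array([ 1.0000e-03, -3.9229e+01,  1.8840e+01,  4.1860e+00, -5.0000e-03,
       -0.0000e+00]), 'tool_pos': array([0.27 , 0.563, 0.249]), 'tool_rot': array([ 3.061e+00, -6.970e-01, -1.000e-03]), 'force': array([ 0.02 , -0.34 ,  0.424]), 'ft_torque': array([0.002, 0.012, 0.03 ]), 'finger_force': np.float64(0.0), 'opening': np.float64(0.086)}
top [0.291 0.03  1.841]
top carton_right 0.91 [397. 279.] [ 0.4429 -0.2069  0.012 ]
top carton_right 0.69 [352. 198.] [ 0.6913 -0.0742  0.012 ]
top plate_left 0.59 [240. 266.] [0.4846 0.2681 0.    ]
top plate_left 0.51 [171. 301.] [0.3796 0.4726 0.    ]
top plate_left 0.47 [240. 266.] [0.4831 0.2666 0.    ]
top plate_right 0.67 [391. 272.] [ 0.4646 -0.1908  0.    ]
top scanner_window 0.71 [333. 261.] [ 0.4943 -0.0156  0.042 ]
scene [-0.044  1.005  1.168]
scene carton_right 0.9 [370. 216.] [ 0.4342 -0.1976  0.012 ]
scene plate_right 0.57 [366. 215.] [ 0.4579 -0.2038  0.    ]
scene scanner_window 0.72 [338. 230.] [ 0.4893 -0.0308  0.042 ]
```

View pics/top0.png

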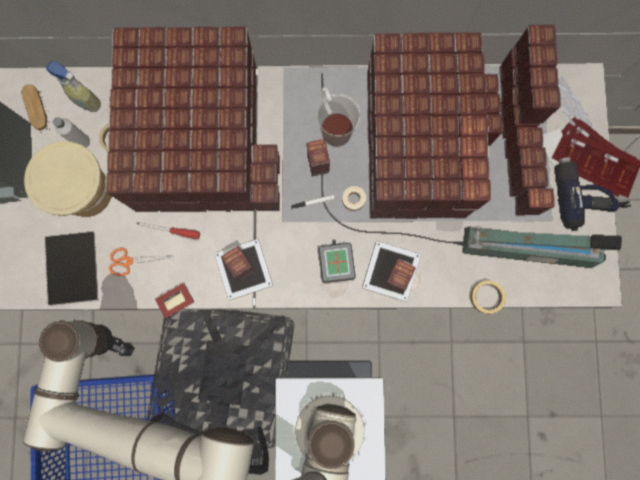

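View pics/scene0.png

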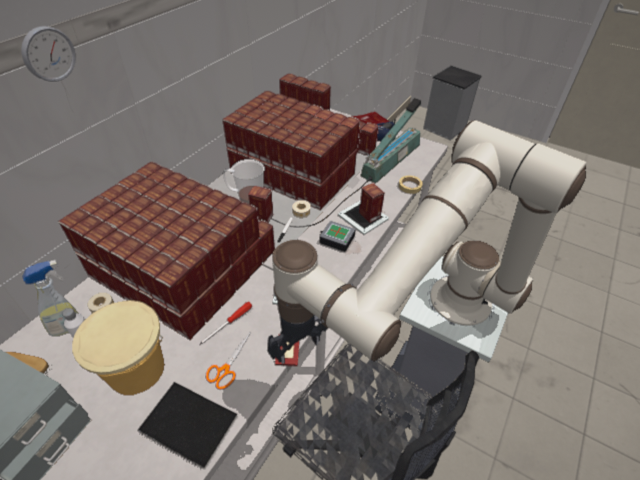

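Top view: the left plate is at about (244,268) with its carton at (238,260), the right plate is at (392,270) with its carton at (402,274), and the scanner is at (337,262). Both cartons stand off-centre and are rotated. Next I'll move the wrist camera over the left plate.

Add to h.py:
```python
from scipy.spatial.transform import Rotation as Ro
def yaw(s):
    R=Ro.from_rotvec(s["tool_rot"]).as_matrix(); return np.arctan2(R[1,0],R[0,0])
def togo(p,y=None,yawdeg=None):
    s=arm.observe();R=Ro.from_rotvec(s["tool_rot"]).as_matrix()
    d=R.T@(np.array(p)-s["tool_pos"]); th=0
    if yawdeg is not None: th=yaw(s)-np.radians(yawdeg)
    print("pos",np.round(s["tool_pos"],4),"yaw",round(np.degrees(yaw(s)),2),"shift",np.round(d,4),"turn",round(th,3),"len",round(np.linalg.norm(d),3),"t",s["time"])
def wcam():
    s=arm.observe();c=arm.read_camera("wrist")
    T=np.eye(4);T[:3,:3]=Ro.from_rotvec(s["tool_rot"]).as_matrix();T[:3,3]=s["tool_pos"]
    c["extrinsics"]=np.linalg.inv(T@np.array(c["hand_eye"]));return c
```

Run:
```python
from h import *
c=wcam();print(np.round(c["hand_eye"],3),np.round(c["K"],0))
togo([.40,.25,.40],yawdeg=0)
```

```text
[[ 0.    -0.963 -0.269  0.068]
 [ 1.     0.    -0.    -0.   ]
 [ 0.    -0.269  0.963 -0.124]
 [ 0.     0.     0.     1.   ]] [[375.   0. 320.]
 [  0. 375. 246.]
 [  0.   0.   1.]]
pos [0.2706 0.5634 0.25  ] yaw -25.66 shift [ 0.2523  0.2264 -0.15  ] turn -0.448 len 0.371 t 0.65
```

Units first: shifts go in shares of 0.4 m and turns go in shares of pi/2 rad. So 0.324 m / 0.4 = 0.81, 0.25 m / 0.4 = 0.625, -0.448 rad / 1.5708 = -0.2852.

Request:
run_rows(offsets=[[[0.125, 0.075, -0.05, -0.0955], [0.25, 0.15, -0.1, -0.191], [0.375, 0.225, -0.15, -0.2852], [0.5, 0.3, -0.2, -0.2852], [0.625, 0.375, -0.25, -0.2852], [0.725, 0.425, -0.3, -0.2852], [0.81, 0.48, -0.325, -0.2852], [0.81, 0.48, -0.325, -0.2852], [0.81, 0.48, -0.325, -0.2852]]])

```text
refused: offsets[0]: the value is too long (schema: maxItems 4). Nothing was moved.
```

I used the wrong layout. The manual says a list of rows, each a list of 4 numbers; once more.

Request:
run_rows(offsets=[[0.125, 0.075, -0.05, -0.0955], [0.25, 0.15, -0.1, -0.191], [0.375, 0.225, -0.15, -0.2852], [0.5, 0.3, -0.2, -0.2852], [0.625, 0.375, -0.25, -0.2852], [0.725, 0.425, -0.3, -0.2852], [0.81, 0.48, -0.325, -0.2852], [0.81, 0.48, -0.325, -0.2852], [0.81, 0.48, -0.325, -0.2852]])

```text
time: 1.78
tool_pos: [0.4793, 0.2501, 0.3797]
tool_rot: [-3.142, 0.0, 0.001]
force: [-0.6, -0.2, -0.7]
opening: 0.0854
finger_force: 0.0
```

Create look.py:
```python
from h import *
import sys
side=sys.argv[1];c=wcam();f=c["frame"];cv2.imwrite(f"pics/w_{sys.argv[2]}.png",f)
s=arm.observe();print(np.round(s["tool_pos"],3),np.degrees(yaw(s)))
for t in("carton_"+side,"plate_"+side,"scanner_window"):
    z={"c":.012,"p":0,"s":.042}[t[0]]
    for r in arm.mark_of("wrist",t)[:3]: print(t,round(r["confidence"],2),np.round(r["pixel"]),np.round(ray(c,r["pixel"],z),4))
```

```bash
python3 look.py left a
```

```text
[0.479 0.25  0.38 ] 0.0480684052559518
carton_left 0.61 [312. 192.] [0.4834 0.2602 0.012 ]
scanner_window 0.46 [ 78. 175.] [0.5079 0.5434 0.042 ]
```

View pics/w_a.png

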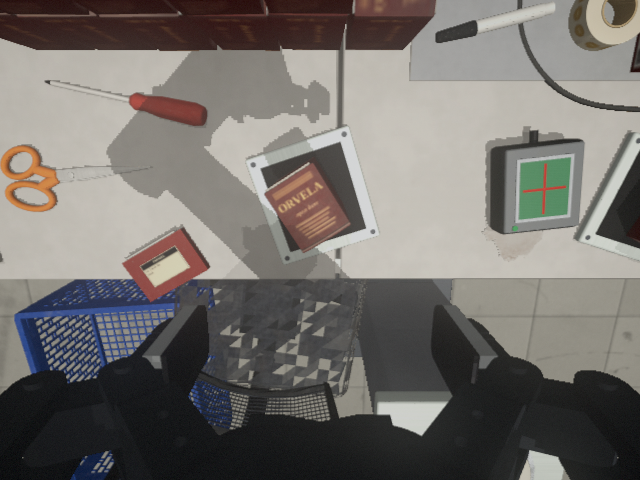

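Wrist view: the left plate's corners are at about (247,159), (348,127), (380,233) and (284,264), and its carton's top is around (309,207). The scanner cross is at (545,188). I'll zoom in for exact corners.

Run:
```python
import cv2
f=cv2.imread("pics/w_a.png");g=f[115:275,235:395]
cv2.imwrite("pics/w_a_crop.png",cv2.resize(g,(600,600),interpolation=cv2.INTER_CUBIC))
```

```text
(no output)
```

View pics/w_a_crop.png

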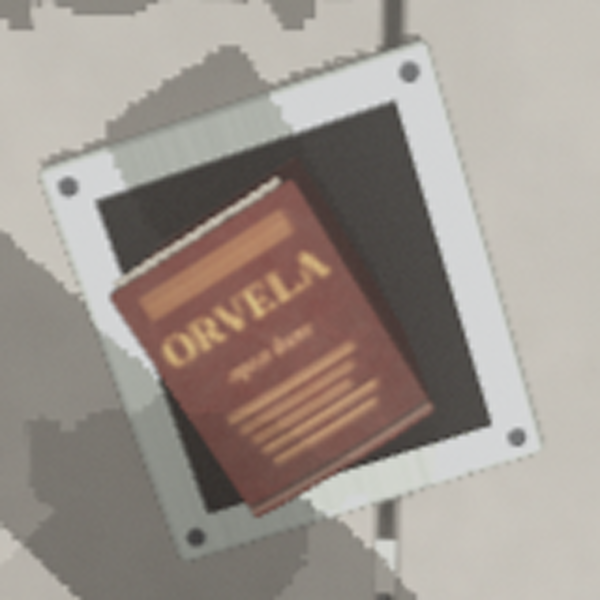

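The zoom shows the plate corners and the top corners of the carton clearly. I'll convert them to world positions and check the known sizes.

Create geo.py:
```python
from h import *
def quad(c,px,z,name):
    q=np.array([ray(c,p,z)[:2] for p in px]);e=[np.linalg.norm(q[i]-q[(i+1)%4]) for i in range(4)]
    d=q[0]+q[1]-q[2]-q[3] ;d2=q[3]+q[0]-q[1]-q[2]
    print(name,"ctr",np.round(q.mean(0),4),"edges",np.round(e,4),"x-ax yaw",np.round(np.degrees(np.arctan2(d[1],d[0])),1),"y-ax yaw",np.round(np.degrees(np.arctan2(d2[1],d2[0])),1))
```

Run:
```python
from geo import *
c=wcam()
cr=lambda L:[(235+x/3.75,115+y/3.75) for x,y in L]
quad(c,cr([(40,165),(428,38),(541,455),(188,558)]),.012,"plate")
quad(c,cr([(97,202),(397,102),(491,425),(208,512)]),.012,"rubber")
quad(c,cr([(113,292),(287,180),(433,408),(257,516)]),.146,"carton")
print(ray(c,(545,188),.042))
```

```text
plate ctr [0.4744 0.2571] edges [0.1375 0.1495 0.1338 0.1484] x-ax yaw 17.8 y-ax yaw 107.3
rubber ctr [0.4734 0.2575] edges [0.1075 0.1169 0.107  0.1164] x-ax yaw 17.8 y-ax yaw 107.9
carton ctr [0.4841 0.2624] edges [0.0523 0.069  0.0545 0.0693] x-ax yaw 32.2 y-ax yaw 122.4
[ 0.49205647 -0.02489875  0.042     ]
```

Scaled: 0.253 m / 0.4 = 0.6325, 0.23 m / 0.4 = 0.575, -0.562 rad / 1.5708 = -0.3578.

Request:
run_rows(offsets=[[0.005, -0.015, 0.1, -0.0955], [0.0125, -0.03, 0.225, -0.191], [0.0125, -0.031, 0.325, -0.2865], [0.0125, -0.031, 0.4, -0.3578], [0.0125, -0.031, 0.425, -0.3578], [0.0125, -0.031, 0.475, -0.3578], [0.0125, -0.031, 0.525, -0.3578], [0.0125, -0.031, 0.575, -0.3578], [0.0125, -0.031, 0.6075, -0.3578], [0.0125, -0.031, 0.6325, -0.3578], [0.0125, -0.031, 0.6325, -0.3578]])

```text
time: 3.4
tool_pos: [0.4844, 0.2624, 0.1267]
tool_rot: [3.018, 0.871, -0.001]
force: [-0.8, 0.9, 0.1]
opening: 0.0852
finger_force: 0.0
```

Run:
```python
from h import *
togo([.4841,.2624,.127],yawdeg=32.2)
```

```text
pos [0.4844 0.2624 0.1267] yaw 32.2 shift [-0.0003 -0.0002 -0.0003] turn -0.0 len 0.0 t 3.4
```

Request:
run_rows(offsets=[[0, 0, 0, 0], [0, 0, 0, 0], [0, 0, 0, 0], [0, 0, 0, 0], [0, 0, 0, 0], [0, 0, 0, 0]], finger_gap=0.04)

```text
time: 4.15
tool_pos: [0.4852, 0.2631, 0.128]
tool_rot: [-3.017, -0.872, -0.004]
force: [-0.6, 1.1, 5.6]
opening: 0.0573
finger_force: 65.3
```

Scaled: -0.07 m / 0.4 = -0.175, -0.06 m / 0.4 = -0.15.

Request:
run_rows(offsets=[[0, 0, -0.0125, 0], [0, 0, -0.05, 0], [0, 0, -0.1, 0], [0, 0, -0.15, 0], [0, 0, -0.175, 0], [0, 0, -0.175, 0], [0, 0, -0.175, 0], [0, 0, -0.175, 0]])

```text
time: 5.15
tool_pos: [0.4841, 0.2621, 0.1961]
tool_rot: [3.018, 0.871, -0.003]
force: [0.4, -0.3, -1.7]
opening: 0.0573
finger_force: 64.6
```

Request:
run_rows(offsets=[[0, 0, 0, 0], [0, 0, 0, 0]])

```text
time: 5.4
tool_pos: [0.4844, 0.2624, 0.1967]
tool_rot: [3.018, 0.871, -0.001]
force: [-0.7, 0.9, -1.9]
opening: 0.0571
finger_force: 64.6
```

Request:
run_rows(offsets=[[0, 0, 0, 0], [0, 0, 0, 0]])

```text
time: 5.65
tool_pos: [0.4845, 0.2624, 0.197]
tool_rot: [-3.018, -0.871, -0.0]
force: [-0.4, 0.8, -2.1]
opening: 0.0571
finger_force: 64.6
```

Run:
```python
from h import *
c=wcam();cv2.imwrite("pics/hold1.png",c["frame"]);s=arm.observe();print(s["force"],s["ft_torque"])
togo([.4739,.2573,.1277],yawdeg=17.8)
```

```text
[ 0.49049137  0.38410402 -2.3626977 ] [-0.03132143 -0.06308101 -0.00094786]
pos [0.4845 0.2624 0.197 ] yaw 32.21 shift [-0.0117 -0.0013  0.0693] turn 0.252 len 0.07 t 5.7
```

View pics/hold1.png

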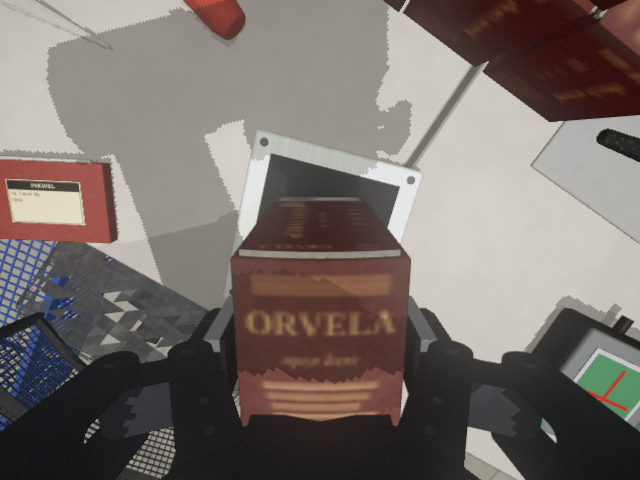

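The left carton is held upright and symmetrically, with its front top edge near row 252, which puts the grasp offset under 1 mm. It pulls with only about 2.2 N, so this is the light one. I'll set it down in the middle of its plate, aligned with it.

Scaled: 0.0695 m / 0.4 = 0.1738, 0.068 m / 0.4 = 0.17, 0.252 rad / 1.5708 = 0.1604.

Request:
run_rows(offsets=[[-0.0125, -0.0025, 0.025, 0.0637], [-0.0293, -0.0033, 0.05, 0.1273], [-0.0293, -0.0033, 0.0875, 0.1604], [-0.0293, -0.0033, 0.125, 0.1604], [-0.0293, -0.0033, 0.15, 0.1604], [-0.0293, -0.0033, 0.1625, 0.1604], [-0.0293, -0.0033, 0.17, 0.1604], [-0.0293, -0.0033, 0.1738, 0.1604], [-0.0293, -0.0033, 0.1738, 0.1604], [-0.0293, -0.0033, 0.1738, 0.1604]])

```text
time: 6.95
tool_pos: [0.4741, 0.2575, 0.128]
tool_rot: [-3.103, -0.486, -0.001]
force: [-0.8, -1.3, 0.1]
opening: 0.0571
finger_force: 64.7
```

Request:
run_rows(offsets=[[0, 0, 0, 0], [0, 0, 0, 0], [0, 0, 0, 0], [0, 0, 0, 0]], finger_gap=0.085)

```text
time: 7.45
tool_pos: [0.474, 0.2573, 0.1275]
tool_rot: [-3.104, -0.485, -0.0]
force: [0.2, -0.5, 0.8]
opening: 0.085
finger_force: 0.0
```

Request:
run_rows(offsets=[[0, 0, -0.05, 0], [0, 0, -0.125, 0], [0, 0, -0.25, 0], [0, 0, -0.4, 0], [0, 0, -0.5, 0], [0, 0, -0.625, 0], [0, 0, -0.625, 0]])

```text
time: 8.32
tool_pos: [0.4752, 0.258, 0.3824]
tool_rot: [-3.099, -0.485, -0.014]
force: [0.3, -0.3, -0.8]
opening: 0.085
finger_force: 0.0
```

Run:
```python
from h import *
c=wcam();cv2.imwrite("pics/after1.png",c["frame"])
togo([.46,-.12,.38],yawdeg=0)
```

```text
pos [0.4742 0.2576 0.3794] yaw 17.77 shift [-0.1288  0.3552 -0.0019] turn 0.31 len 0.378 t 8.375
```

View pics/after1.png

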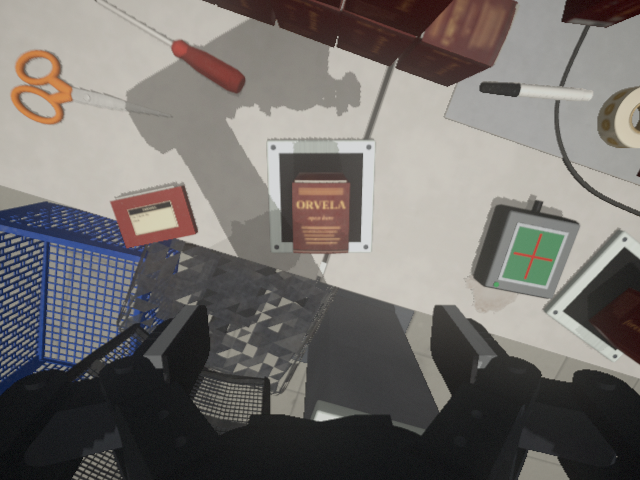

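The left carton is upright and centred: its columns run 292–350 inside the plate's 267–376. Now I'll look over the right plate.

Scaled: 0.399 m / 0.4 = 0.9975, 0.36 m / 0.4 = 0.9, 0.31 rad / 1.5708 = 0.1974.

Request:
run_rows(offsets=[[-0.045, 0.15, 0, 0.0637], [-0.0925, 0.3, 0, 0.1273], [-0.1375, 0.45, 0, 0.1974], [-0.1825, 0.6, 0, 0.1974], [-0.23, 0.75, 0, 0.1974], [-0.275, 0.9, 0, 0.1974], [-0.305, 0.9975, 0, 0.1974], [-0.305, 0.9975, 0, 0.1974], [-0.305, 0.9975, 0, 0.1974], [-0.305, 0.9975, 0, 0.1974]])

```text
time: 9.62
tool_pos: [0.4795, -0.159, 0.3771]
tool_rot: [-3.141, -0.003, 0.001]
force: [0.1, -0.3, 0.8]
opening: 0.0847
finger_force: 0.0
```

```bash
python3 look.py right b
```

Run:
```python
import cv2
f=cv2.imread("pics/w_b.png")[110:310,210:470]
cv2.imwrite("pics/w_b_crop.png",cv2.resize(f,(780,600),interpolation=cv2.INTER_CUBIC))
```

```text
[ 0.48  -0.159  0.377] 0.11404219177057356
carton_right 0.65 [350. 221.] [ 0.4447 -0.1995  0.012 ]
carton_right 0.16 [  1. 200.] [0.4726 0.2583 0.012 ]
plate_right 0.71 [347. 204.] [ 0.4659 -0.1955  0.    ]
plate_right 0.44 [208. 188.] [ 0.4875 -0.0105  0.    ]
scanner_window 0.72 [208. 186.] [ 0.4951 -0.0232  0.042 ]
```

View pics/w_b_crop.png

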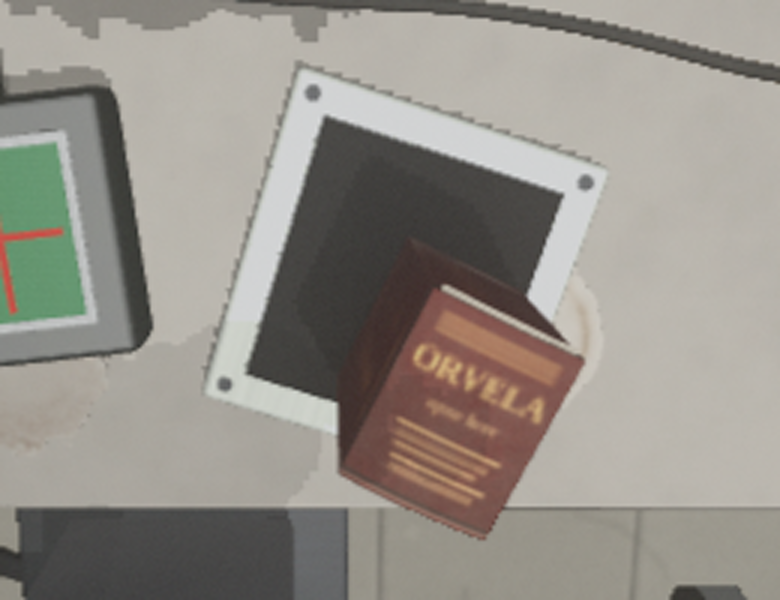

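The right plate's corners are at about (298,65), (607,170) and (205,393) in the crop. The carton's top corners are at (435,288), (583,360), (483,538) and (340,472).

Run:
```python
from geo import *
c=wcam()
cr=lambda L:[(210+x/3,110+y/3) for x,y in L]
w=[ray(c,p,.012)[:2] for p in cr([(298,65),(607,170),(205,393),(323,117),(563,193),(247,373)])]
print((w[1]+w[2])/2,(w[4]+w[5])/2); d=w[1]-w[0];e=w[0]-w[2];print(np.linalg.norm(d),np.linalg.norm(e),np.degrees(np.arctan2(e[1],e[0])),np.degrees(np.arctan2(d[0],-d[1])))
quad(c,cr([(437,286),(583,360),(483,538),(340,472)]),.146,"carton")
m=arm.mark_of("wrist","scanner_window")[0]["pixel"];print(m,ray(c,m,.042))
g=c["frame"];M=((g[:,:,1]>g[:,:,2]*1.3)&(g[:,:,1]>80)).astype(np.uint8)[120:260,160:260]
M=cv2.morphologyEx(M,cv2.MORPH_CLOSE,np.ones((7,7)))
k=max(cv2.findContours(M,0,2)[0],key=cv2.contourArea)
b=cv2.minAreaRect(k);print(b,ray(c,(b[0][0]+160,b[0][1]+120),.042))
togo([.4446,-.2,.127],yawdeg=-20)
```

```text
[ 0.46715456 -0.19023287] [ 0.46695096 -0.19065727]
0.13815636834616074 0.1474803993984682 -16.784861146028334 -17.948322416732964
carton ctr [ 0.4457 -0.202 ] edges [0.0537 0.0688 0.0539 0.0696] x-ax yaw -26.0 y-ax yaw 63.8
[210.4, 189.0] [ 0.49123832 -0.02563924  0.042     ]
((48.90733337402344, 68.84220123291016), (59.45539474487305, 48.44671630859375), 80.13418579101562) [ 0.49142657 -0.02383484  0.042     ]
pos [ 0.4796 -0.1594  0.3776] yaw 0.07 shift [-0.0351  0.0406  0.2506] turn 0.35 len 0.256 t 9.925
```

Scaled: 0.2505 m / 0.4 = 0.6263, 0.242 m / 0.4 = 0.605, 0.455 rad / 1.5708 = 0.2897.

Request:
run_rows(offsets=[[-0.025, 0.03, 0.1, 0.0955], [-0.05, 0.06, 0.2, 0.191], [-0.085, 0.105, 0.3, 0.2897], [-0.085, 0.105, 0.375, 0.2897], [-0.085, 0.105, 0.425, 0.2897], [-0.085, 0.105, 0.475, 0.2897], [-0.085, 0.105, 0.525, 0.2897], [-0.085, 0.105, 0.575, 0.2897], [-0.085, 0.105, 0.605, 0.2897], [-0.085, 0.105, 0.6263, 0.2897], [-0.085, 0.105, 0.6263, 0.2897]])

```text
time: 11.3
tool_pos: [0.4455, -0.2019, 0.1268]
tool_rot: [3.061, -0.708, -0.001]
force: [1.1, 0.4, 0.4]
opening: 0.0848
finger_force: 0.0
```

Request:
run_rows(offsets=[[0, 0, 0, 0], [0, 0, 0, 0], [0, 0, 0, 0], [0, 0, 0, 0], [0, 0, 0, 0], [0, 0, 0, 0]], finger_gap=0.04)

```text
time: 12.05
tool_pos: [0.4461, -0.2023, 0.1279]
tool_rot: [3.06, -0.707, 0.003]
force: [-0.4, -1.9, 6.4]
opening: 0.0571
finger_force: 65.6
```

Request:
run_rows(offsets=[[0, 0, -0.0125, 0], [0, 0, -0.05, 0], [0, 0, -0.1, 0], [0, 0, -0.15, 0], [0, 0, -0.175, 0], [0, 0, -0.175, 0], [0, 0, -0.175, 0], [0, 0, -0.175, 0]])

```text
time: 13.05
tool_pos: [0.445, -0.2018, 0.196]
tool_rot: [-3.061, 0.709, 0.003]
force: [-0.5, 0.4, -5.6]
opening: 0.0572
finger_force: 65.5
```

Request:
run_rows(offsets=[[0, 0, 0, 0], [0, 0, 0, 0], [0, 0, 0, 0], [0, 0, 0, 0]])

```text
time: 13.55
tool_pos: [0.4455, -0.2019, 0.197]
tool_rot: [3.061, -0.708, 0.0]
force: [0.4, -0.5, -5.7]
opening: 0.0573
finger_force: 65.5
```

Run:
```python
from h import *
c=wcam();cv2.imwrite("pics/hold2.png",c["frame"]);s=arm.observe();print(s["force"],s["ft_torque"])
togo([.467,-.1905,.1277],yawdeg=-17.6)
```

```text
[ 0.5153674  -0.12754048 -6.11198556] [ 0.02957255 -0.03681438 -0.01137226]
pos [ 0.4455 -0.2019  0.197 ] yaw -26.06 shift [ 0.0143 -0.0197  0.0693] turn -0.148 len 0.073 t 13.6
```

View pics/hold2.png

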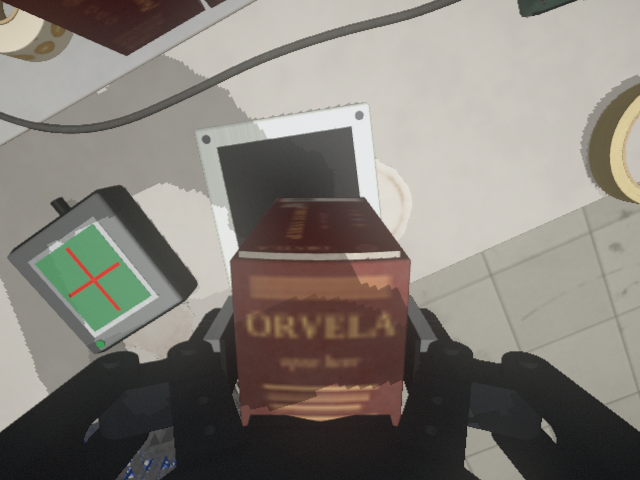

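The right carton is held upright and well centred in the grasp, with its front edge near row 256. It pulls about 5.8 N, so it is the heavy one. "In the same way" includes setting it back, so I'll put it in the middle of its plate first and then take it up again.

Scaled: 0.0695 m / 0.4 = 0.1738, 0.068 m / 0.4 = 0.17, -0.148 rad / 1.5708 = -0.0942.

Request:
run_rows(offsets=[[0.0125, -0.0175, 0.025, -0.0446], [0.0358, -0.0493, 0.05, -0.0942], [0.0358, -0.0493, 0.0875, -0.0942], [0.0358, -0.0493, 0.125, -0.0942], [0.0358, -0.0493, 0.15, -0.0942], [0.0358, -0.0493, 0.1625, -0.0942], [0.0358, -0.0493, 0.17, -0.0942], [0.0358, -0.0493, 0.1738, -0.0942], [0.0358, -0.0493, 0.1738, -0.0942], [0.0358, -0.0493, 0.1738, -0.0942]])

```text
time: 14.85
tool_pos: [0.4674, -0.1906, 0.128]
tool_rot: [3.105, -0.48, 0.002]
force: [0.1, -0.6, -2.8]
opening: 0.0573
finger_force: 65.7
```

Request:
run_rows(offsets=[[0, 0, 0, 0], [0, 0, 0, 0], [0, 0, 0, 0], [0, 0, 0, 0], [0, 0, 0, 0], [0, 0, 0, 0]], finger_gap=0.085)

```text
time: 15.6
tool_pos: [0.467, -0.1905, 0.1275]
tool_rot: [3.105, -0.48, 0.0]
force: [-0.6, -0.6, -0.6]
opening: 0.0851
finger_force: 0.0
```

Request:
run_rows(offsets=[[0, 0, 0, 0], [0, 0, 0, 0], [0, 0, 0, 0], [0, 0, 0, 0], [0, 0, 0, 0], [0, 0, 0, 0]], finger_gap=0.04)

```text
time: 16.35
tool_pos: [0.4672, -0.1907, 0.1278]
tool_rot: [3.104, -0.48, 0.001]
force: [-1.0, -1.7, 3.0]
opening: 0.0571
finger_force: 66.1
```

Request:
run_rows(offsets=[[0, 0, -0.0125, 0], [0, 0, -0.05, 0], [0, 0, -0.1, 0], [0, 0, -0.15, 0], [0, 0, -0.2, 0], [0, 0, -0.25, 0], [0, 0, -0.2625, 0], [0, 0, -0.2625, 0], [0, 0, -0.2625, 0]])

```text
time: 17.48
tool_pos: [0.4662, -0.1902, 0.2311]
tool_rot: [-3.104, 0.48, 0.005]
force: [-1.1, 0.8, -5.7]
opening: 0.0571
finger_force: 65.7
```

Run:
```python
from h import *
print(arm.observe()["force"])
togo([.4917,-.0247,.231],yawdeg=8)
```

```text
[-1.08151438  0.79898252 -5.70490457]
pos [ 0.4662 -0.1902  0.2311] yaw -17.6 shift [-0.0257 -0.1655  0.0002] turn -0.447 len 0.167 t 17.475
```

Scaled: -0.1655 m / 0.4 = -0.4138, -0.15 m / 0.4 = -0.375, -0.447 rad / 1.5708 = -0.2846.

Request:
run_rows(offsets=[[-0.005, -0.0375, 0, -0.0318], [-0.015, -0.1, 0, -0.0764], [-0.0275, -0.175, 0, -0.1273], [-0.04, -0.25, 0, -0.1783], [-0.05, -0.325, 0, -0.2292], [-0.06, -0.375, 0, -0.2674], [-0.0643, -0.4138, 0, -0.2846], [-0.0643, -0.4138, 0, -0.2846], [-0.0643, -0.4138, 0, -0.2846], [-0.0643, -0.4138, 0, -0.2846]])

```text
time: 18.73
tool_pos: [0.4923, -0.0255, 0.2324]
tool_rot: [3.134, 0.218, -0.001]
force: [-0.2, 1.1, -5.6]
opening: 0.0572
finger_force: 66.9
```

Run:
```python
from h import *
togo([.4917,-.0247,.231],yawdeg=8)
c=wcam();t=arm.read_camera("scene");p=arm.read_camera("top")
a=cv2.resize(c["frame"],(400,300))
b=cv2.resize(t["frame"][120:330,210:490],(400,300));d=cv2.resize(p["frame"][215:320,205:425],(800,300),interpolation=2)
cv2.imwrite("pics/end.png",np.vstack([np.hstack([a,b]),d]))
```

```text
pos [ 0.4923 -0.0255  0.2324] yaw 7.97 shift [-0.0005 -0.0009  0.0014] turn -0.0 len 0.002 t 18.725
```

View pics/end.png

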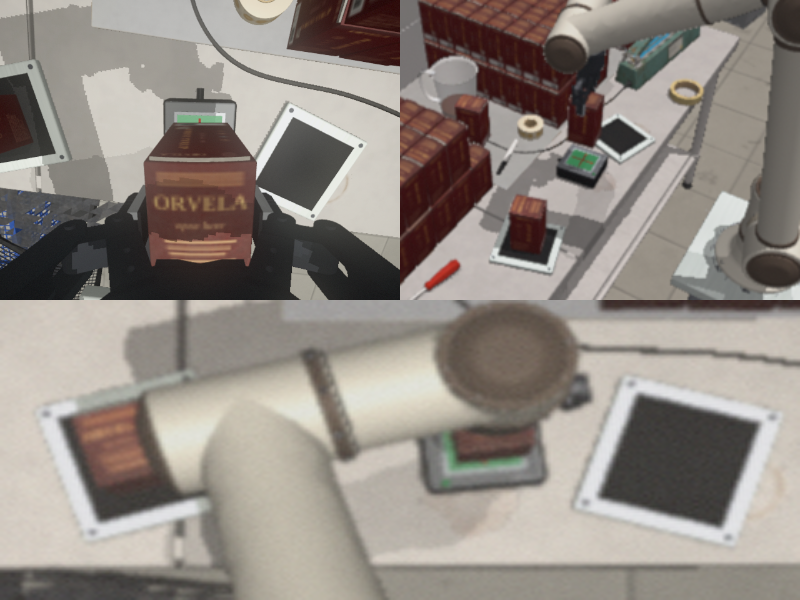

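The heavy carton is held upright over the scanner (wrist panel: carton around (200,205), green window directly below it at (200,118)). The left carton stands on its plate and the right plate is empty. I'll let it settle and hand in.

Request:
run_rows(offsets=[[0, 0, 0, 0], [0, 0, 0, 0], [0, 0, 0, 0], [0, 0, 0, 0]])

```text
time: 19.38
tool_pos: [0.4925, -0.025, 0.2325]
tool_rot: [-3.134, -0.22, -0.0]
force: [0.6, 0.7, -6.1]
opening: 0.0571
finger_force: 66.9
```

```bash
python3 -c "
from cell import arm
print(arm.finish_job())"
```

```text
the job is handed in; nothing more can be done
None
```

The job is handed in: the right carton is the heavier (about 0.59 kg against 0.22 kg) and is held upright over the scanner window, base about 7.5 cm above the glass, with the lighter left carton upright in the middle of its plate.

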